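# Shut and lock the switch-box cover

## Task

The cover panel of the switch box on the bench has been left ajar. Push it fully shut with the fingertips, then set a fingertip in the slot of its quarter-turn fastener and turn it clockwise as far as it goes, so that the panel is locked. Do not pinch or grasp anything, do not lift the panel further open, leave the loose things round the box where they lie, and finish with the hand clear.

Things in the scene. Friction and masses are not known exactly. Their poses are not given: they have to be found in the camera images.
- switch_box: grey steel switch box fixed to the bench, with its panel and fastener; origin at the centre of its underside, on the bench. 160 mm deep (its x) by 150 mm wide (its y), walls 70 mm high; x points from its front to the hinge at the back, y to the left, z up. The front faces the robot to within 15 degrees. The hinge line runs along y, 80 mm behind and 70 mm above the origin.
- panel_front (a point): middle of the front edge of the aluminium cover panel, on its top face, 160 mm from the hinge line. The panel is 6 mm thick, 164 x 154 mm. z is its outward normal, x points to the hinge, y to the left. When shut its top face is 76 mm above the bench. The four corners beside the dial are free for pushing.
- panel (a joint): opening angle of the panel about the hinge at its back edge, rad: 0 = shut, greater = front edge higher. A stiff hinge: it stays where it is left and about 2 to 5 N down at the front edge shuts it. Starts 0.2 to 0.45.
- slot (a point): centre of the fastener, a round steel dial 88 mm across on the panel, axis 58 mm behind the front edge; the point lies on the slot floor, 4 mm above the panel's top face. Two half-moon cheeks 14 mm high leave a straight slot 36 mm wide right across the dial, open at both ends. y runs along the slot (-y: its right-hand end at the start), z out of the panel.
- fastener (a joint): turn of the fastener, rad, growing clockwise from above: 0 = open, slot along the front edge; 1.571 = end stop, locked, slot front to back. Starts 0 to 0.25, stays where left; about 4 N at 26 mm from the axis turns it. A tongue under the panel slips under a keeper in the box in the last third of the turn, so it locks only with the panel fully shut.
- offcut: small wooden offcut 40 x 50 x 20 mm lying loose to the right of the box; origin at the centre of its underside. To be left alone.
- spring_clamp: spring clamp 57 x 123 x 18 mm with orange tips lying loose to the left of the box; origin at the centre of its underside. To be left alone.
- screwdriver: screwdriver with a blue handle, 170 mm long, 25 mm high, lying loose on the bench farther to the right of the box; origin at the centre of its underside. To be left alone.
- lock_mark (a point): small dark mark on the panel, 8 mm behind its front edge; when locked the slot points at it. Shut fingertips set in the slot about 26 mm from the axis turn the dial by pushing a cheek along an arc, turning with the slot; allow for the play across the slot at the end of the arc.

How it is judged (in metres and radians):
On the way, in this order (a step that is already met when the one before it is completed fails the run):
1. the panel is pushed shut with the fastener still open (value of joint panel below 0.025 rad and value of joint fastener below 0.8 rad), for 0.2 s.
2. the fastener is turned to its locked end (value of joint panel below 0.03 rad and value of joint fastener above 1.4 rad), for 0.2 s.
At the end, for the whole second after the job is handed in: the panel is shut (within 0.03 rad), the fastener is turned to within 0.17 rad of its end stop, and the offcut, the spring clamp and the screwdriver lie within 30 mm of where they were (all of step 2 and distance of each of offcut, spring_clamp, screwdriver from where it was at the start of the episode below 0.03 m); the robot touches nothing.
It fails at once if the panel is lifted further open (value of joint panel above 0.55 rad).
It fails at once if a loose thing is shifted, lifted or carried (distance of any of offcut, spring_clamp, screwdriver from where it was at the start of the episode above 0.03 m).
It fails at once if a cheek of the fastener is pinched between the fingers (contact force between the fingers and switch_box above 30 N and horizontal distance between the grasp point and slot below 0.05 m and z of the grasp point in the frame of slot below 0.027 m and (x of the grasp point in the frame of slot between 0.02 and 0.042 m or x of the grasp point in the frame of slot between -0.042 and -0.02 m)).
It also fails if it takes over 42 s, if anything falls off the work surface, if the arm or the gripper's body presses on something with over 40 N, if the wrist force passes 120 N, or if a joint passes its speed limit or range.

## Robot

A 6-joint arm with a two-finger parallel gripper is mounted at the origin on a cart in front of the work surface, level with it; the furniture and walls round the work are solid. World frame = base frame: x ahead of the robot, y to its left, z up, the work surface at z = 0. Lengths are in m, angles in degrees, forces in N, time in s.
With the tool pointing down it reaches from about 0.3 to 0.75 m from the base axis. Payload 8.5 kg.
Tool frame: the origin (TCP) lies midway between the tips of the shut fingers; the grasp point (between the pads) lies 19 mm behind it; y points along the fingers, x is the direction in which the jaws open and shut, and the axes are right-handed (so a half turn about y gives the same grasp; the last joint's range is limited). The gripper opens to 85 mm and grips with 20 to 120 N. Pads are 22 mm wide; open, the fingers measure 114 mm over their backs; the gripper's body (76 mm by 85 mm) begins 54 mm behind the grasp point. The pads swing forward as they close: fully open they stand 13 mm farther back than shut.
Start: joints at [-82.58, 21.807, 74.336, -0, 83.858, -12.336], TCP at [0.186, -0.518, 0.2] pointing down, gripper open.
Joint ranges: [-178.18, 178.18], [-50.72, 133.34], [12.68, 142.11], [-81.47, 261.47], [9.98, 163.14], [-165.26, 165.26]. Speed limits (degrees/s): [136.94, 136.94, 180, 180, 180, 180].

## Interface

Orientations are given as a 3x3 rotation matrix whose columns are the frame's x, y, z axes.
In Python, from rig import env gives the robot as it stands.
- The arm moves only by the tool carry_out, never from a script. Its argument "plan" is a list of rows, each a list of 3 entries, a list of its own where there are three numbers: the shift along the tool's x, y, z in m, then the turn, a rotation vector about the tool's x, y, z in degrees, then the finger opening in m, from 0 to 0.0854. In form: [[[dx, dy, dz], [ax, ay, az], jaw], ...]. A call has 1 to 8 rows; each row shifts and turns the commanded pose from where the row before left it, along the tool's axes as they then stand; what a row does not reach is not made up. A row lasts 1/8 s, in which the tool goes at most 62.5 mm and 10.7 degrees, less where a joint would pass 70% of its speed; a pose out of reach is approached as far as the arm can. A call is refused whole if a number of a shift passes 0.0625 or a number of a turn 10.7, either way. A call with a gripper value outside its range is refused whole. The fingers move at their own pace and stop on an object; "force" is the grip in N (left out, the last holds). Time passes only in rows, so rows that do not move let the fingers close. It gives the time, the measured TCP pose, the force and the opening at its end, in the units of the state.
- env.observe(): the state, without advancing time (a new reading comes with each control period).
- env.get_image(name): name is "side" or "top" or "wrist"; returns a dict with "image" (420x560x3 uint8, red, green, blue), "vfov" (degrees; the focal length in pixels is half the picture's height over the tangent of half this angle, whatever the lens; pixels are square), "cx", "cy" (the principal point, pixels), "rvec" (rotation vector, rad) and "tvec" (3), from world to camera coordinates, as OpenCV has them; the wrist camera has in their place "tool_from_camera" (4x4, takes a point from camera to tool coordinates, whose origin is the TCP and whose axes are the tool frame's). Camera axes: x right, y down, z forward; pixel columns grow to the right and rows downward; lengths in m; the calibration is good to about 2 mm. A picture is of the moment at which its call begins: read the wrist's pose just before it. There is no depth.
- env.close_job(): hands the job in, once; it reports no verdict.
Trained networks look in a picture, given as the dict that the camera call returned (one of the last four; its "shot" number tells which), for a name from the list of things; names that differ only in an ending like _2 or _b are one class to them, and where a whole thing is asked for, a point or a joint stands for the part that bears it (a point fixed in the world has none). Each returns a list of dicts, best first, with "conf" (0 to 1); they miss things now and then, are a little off and sometimes report something else, mostly with a low value. They report only what shows in the picture. A call takes as long as a camera call.
- env.outline_of(target, picture): "mask" (420x560 bool, what is visible of it) and "pixel" ([row, column] in pixels, amid what is visible of it).
The state is a dict: "time_s": time; "q": joint angles; "qvel": joint speeds; "joint_efforts": joint torques, N m; "position": TCP position; "tool_rot": TCP orientation; "ft_force": force on the tool from outside, world axes, zero at the start; "wrist_torque": the same for the moment, N m; "grip_width": finger opening in m.
Only numpy, scipy, OpenCV 4.12 (cv2) and the standard library are available. Lean on these libraries where they do the work, as an engineer would, in place of code of your own. Each camera call takes 0.05 s, during which the arm holds its last target.

## Working session

There is one attempt and no reset: what is moved stays moved. The work goes in short steps, Python scripts to look and compute and a tool call to move; the robot and the scene stay as the last step left them, time stands still between calls to the robot, and variables do not carry over. Pictures are saved under pics/ and viewed, and the job is handed in when it is done.

Besides the shell and the picture viewer there is one more tool, called after "Request:" as name(argument=value, ...) on one line, values as JSON. carry_out: Moves the arm, as the interface text tells. Its arguments: {"type":"object","properties":{"plan":{"type":"array","items":{"type":"array"}},"force":{"type":"number"}},"required":["plan"]}

```bash
ls; mkdir -p pics; python3 - <<'E'
from rig import env
import cv2,numpy as np,pickle
o=env.observe()
print({k:np.round(v,4).tolist() for k,v in o.items()})
for n in ["side","top"]:
    p=env.get_image(n)
    cv2.imwrite(f"pics/{n}0.png",p["image"][:,:,::-1])
    print(n,{k:v for k,v in p.items() if k!="image"})
    for t in ["switch_box","panel_front","slot","lock_mark","offcut","spring_clamp","screwdriver","panel","fastener"]:
        r=env.outline_of(t,p)
        print(t,[(round(d["conf"],2),np.round(d["pixel"],1).tolist(),int(d["mask"].sum())) for d in r[:2]])
        if r: pickle.dump(r[0],open(f"{n}_{t}.pkl","wb"))
    pickle.dump(p,open(f"{n}.pkl","wb"))
E
```

```text
pics
{'time_s': 0.0, 'q': [-82.5795, 21.8419, 74.3848, 0.0006, 83.8565, -12.3349], 'qvel': [-0.0976, -0.0567, -0.0836, 0.0201, -0.0111, -0.0197], 'joint_efforts': [-0.0003, -44.8461, -23.1278, -0.0002, 0.0048, 0.0], 'position': [0.1859, -0.5173, 0.1996], 'tool_rot': [[0.338, -0.0002, 0.9411], [-0.9411, 0.0014, 0.338], [-0.0014, -1.0, 0.0003]], 'ft_force': [0.429, 0.7132, -0.0894], 'wrist_torque': [-0.0069, 0.062, -0.0026], 'grip_width': 0.0855}
side {'vfov': 50.227348807907006, 'cx': 274.0412676710051, 'cy': 204.85035315731474, 'rvec': array([ 0.37959313, -2.57786195,  1.45226044]), 'tvec': array([0.47726996, 0.13796723, 1.05261779]), 'shot': 1}
switch_box [(0.87, [242.2, 258.3], 4662)]
panel_front [(0.91, [228.7, 252.5], 2455)]
slot [(0.55, [218.8, 260.6], 751)]
lock_mark [(0.95, [225.1, 254.9], 2506)]
offcut []
spring_clamp [(0.63, [219.7, 259.8], 704), (0.62, [288.1, 258.9], 406)]
screwdriver [(0.65, [193.2, 312.0], 266)]
panel [(0.77, [223.8, 257.0], 2453)]
fastener [(0.85, [216.8, 264.6], 759)]
top {'vfov': 42.209385653887836, 'cx': 269.0705918108743, 'cy': 201.37666946616932, 'rvec': array([ 2.1611045 , -2.17295919,  0.12938913]), 'tvec': array([0.05285715, 0.51133315, 1.26548218]), 'shot': 2}
switch_box [(0.9, [204.6, 236.0], 5164)]
panel_front [(0.69, [199.3, 238.3], 4625)]
slot [(0.76, [206.5, 236.4], 1239)]
lock_mark [(0.72, [198.7, 234.7], 4627)]
offcut [(0.88, [201.7, 294.2], 351)]
spring_clamp [(0.62, [221.5, 184.0], 374)]
screwdriver [(0.77, [229.1, 371.1], 462)]
panel [(0.91, [201.0, 238.0], 4634)]
fastener [(0.7, [205.6, 240.0], 1219)]
```

```bash
python3 - <<'E'
import cv2
a=cv2.imread("pics/top0.png");b=cv2.imread("pics/side0.png")
cv2.imwrite("pics/top0z.png",cv2.resize(a[130:280,140:340],None,fx=4,fy=4,interpolation=2))
cv2.imwrite("pics/side0z.png",cv2.resize(b[160:310,170:370],None,fx=4,fy=4,interpolation=2))
E
```

```text
(no output)
```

View pics/top0.png

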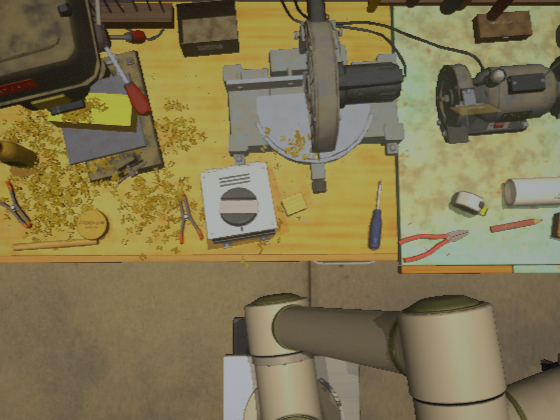

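View pics/side0.png

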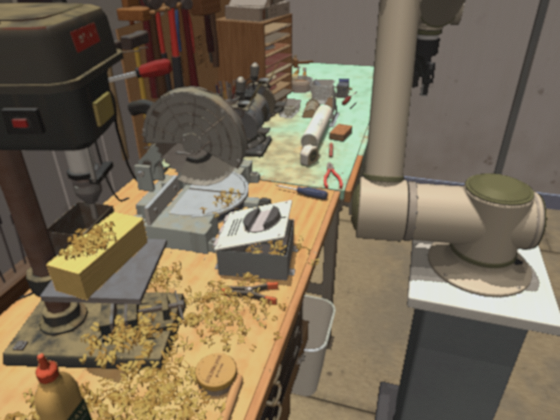

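```bash
sleep 1
```

```text
(no output)
```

View pics/top0z.png

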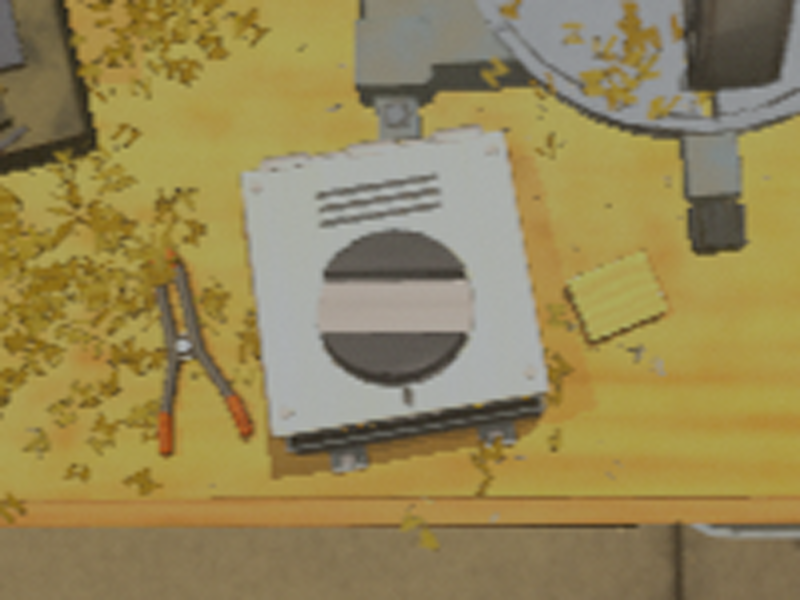

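View pics/side0z.png

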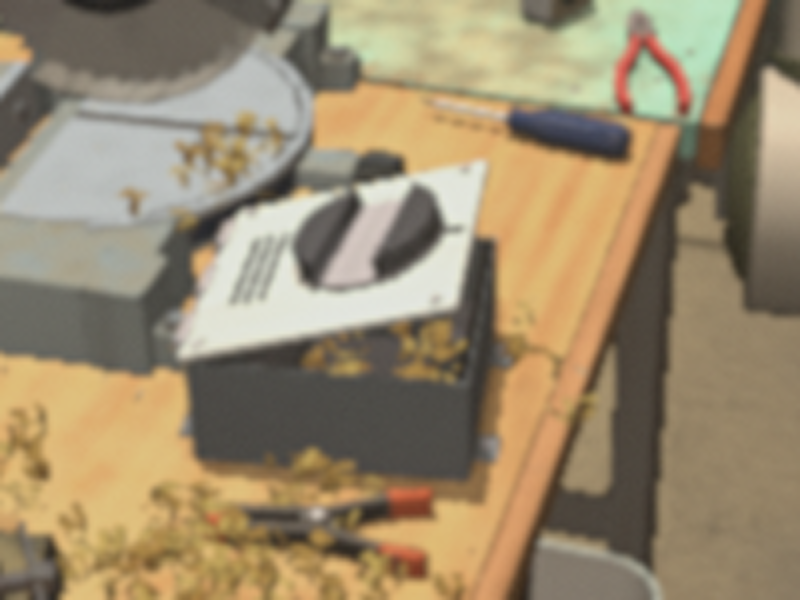

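The top view shows the box with its panel ajar: panel corners near (201,173), (266,162), (277,228) and (209,239) in column,row, with the slot at about (239,206). The clamp is to the left, and the offcut and screwdriver to the right. I'll fit the box pose to the corners from both views.

```bash
cat > fit.py <<'E'
import cv2,numpy as np,pickle
from scipy.optimize import least_squares
T=pickle.load(open("top.pkl","rb"));S=pickle.load(open("side.pkl","rb"))
def proj(p,X):
    f=210/np.tan(np.radians(p["vfov"]/2));K=np.array([[f,0,p["cx"]],[0,f,p["cy"]],[0,0,1]])
    return cv2.projectPoints(np.array(X,float).reshape(-1,3),p["rvec"],p["tvec"],K,None)[0][:,0]
def box2w(v,X):
    c,s=np.cos(v[2]),np.sin(v[2]);X=np.atleast_2d(X)
    return np.c_[v[0]+c*X[:,0]-s*X[:,1],v[1]+s*X[:,0]+c*X[:,1],X[:,2]]
def pan2box(th,X): # panel coords: x from hinge (neg to front), z above hinge-plane
    X=np.atleast_2d(X);c,s=np.cos(th),np.sin(th)
    return np.c_[80e-3+c*X[:,0]+s*X[:,2],X[:,1],70e-3-s*X[:,0]+c*X[:,2]]
P=np.array([[4,77,6],[4,-77,6],[-160,-77,6],[-160,77,6]])*1e-3
def slotpts(f):
    # along-slot dir at f=0: y ; clockwise from above
    R=np.array([[np.cos(f),np.sin(f)],[-np.sin(f),np.cos(f)]])
    pts=[]
    for u in (44,-44): pts.append(np.r_[R@np.array([0,u])*1e-3+[-.102,0],.010])
    return np.array(pts)
E
cat > run.py <<'E'
from fit import *
tz=np.array([[243,173],[505,130],[548,392],[275,437]])/4+[140,130]
sz=np.array([[180,358],[485,160],[457,312]])/4+[170,160]; si=[0,2,3]
sb=np.array([[470,477],[198,462]])/4+[170,160]; B=np.array([[-80,75,0],[80,75,0]])*1e-3
sl=np.array([[323,306],[469,305]])/4+[140,130]
def res(v):
    W=box2w(v,pan2box(v[3],P))
    return np.r_[(proj(T,W)-tz).ravel(),(proj(S,W)[si]-sz).ravel(),(proj(S,box2w(v,B))-sb).ravel(),(proj(T,box2w(v,pan2box(v[3],slotpts(v[4]))))-sl).ravel()]
r=least_squares(res,[.45,0,0,.3,.1],loss="soft_l1")
v=r.x;print(v.round(4),res(v).reshape(-1,2).round(1).tolist())
np.save("v.npy",v)
f=lambda th,X:box2w(v,pan2box(th,X)).round(4).tolist()
print("corner now",f(v[3],P)); print("shut",f(0,P))
print("slot now",f(v[3],[-.102,0,.01]),"shut",f(0,[-.102,0,.01]))
for p,n in((T,"top"),(S,"side")):
    im=p["image"][:,:,::-1].copy();im=cv2.resize(im,None,fx=4,fy=4)
    for X in (box2w(v,pan2box(v[3],P)),box2w(v,B),box2w(v,pan2box(v[3],slotpts(v[4])))):
        for q in proj(p,X): cv2.circle(im,tuple(int(a) for a in q*4+2),4,(0,0,255),-1)
    o=(140,130) if n=="top" else (170,160)
    cv2.imwrite(f"pics/fit_{n}.png",im[o[1]*4:o[1]*4+600,o[0]*4:o[0]*4+800])
E
python3 run.py
```

```text
[0.5019 0.1197 0.1633 0.2778 0.2131] [[-0.9, -0.6], [-0.5, -0.8], [0.8, -0.4], [-0.2, 0.2], [-1.4, -0.9], [0.6, 0.1], [0.1, -1.2], [0.5, 0.7], [-0.6, -1.1], [-1.1, 1.5], [1.7, 3.0]]
corner now [[0.5738, 0.2096, 0.0747], [0.5988, 0.0576, 0.0747], [0.4432, 0.032, 0.1196], [0.4182, 0.1839, 0.1196]]
shut [[0.5723, 0.2093, 0.076], [0.5973, 0.0574, 0.076], [0.4355, 0.0307, 0.076], [0.4105, 0.1827, 0.076]]
slot now [[0.4868, 0.1172, 0.1076]] shut [[0.4802, 0.1161, 0.08]]
```

```bash
cat > h.py <<'E'
import numpy as np,json
from scipy.spatial.transform import Rotation as Ro
from fit import *
from rig import env
v=np.load("v.npy")
def Rdown(yaw):
    a=np.radians(yaw);x=[np.cos(a),np.sin(a),0];y=[0,0,-1.]
    return np.c_[x,y,np.cross(x,y)]
def rows(tg,jaw=0,o=None):
    """tg: list of (pos,yaw) commanded per row"""
    o=o or env.observe();p=np.array(o["position"]);R=np.array(o["tool_rot"]);out=[]
    for q,y in tg:
        R2=Rdown(y);d=R.T@(np.array(q)-p);rv=np.degrees(Ro.from_matrix(R.T@R2).as_rotvec())
        out.append([d.round(4).tolist(),rv.round(1).tolist(),jaw]);
        p=p+R@out[-1][0];R=R@Ro.from_rotvec(np.radians(out[-1][1])).as_matrix()
    return out
def show(r):
    for i in range(0,len(r),8): print(json.dumps(r[i:i+8]))
def lin(p1,y1,n,o=None):
    o=o or env.observe();p0=np.array(o["position"]);R=np.array(o["tool_rot"]);y0=np.degrees(np.arctan2(R[1,0],R[0,0]))
    return [(p0+(np.array(p1)-p0)*k/n,y0+(y1-y0)*k/n) for k in range(1,n+1)]
W=lambda th,X:box2w(v,pan2box(th,X))[0]
E
python3 - <<'E'
from h import *
c=W(v[3],[-.148,-.060,.006]);print(c,W(0,[-.148,-.060,.006]))
show(rows(lin([c[0],c[1],.19],87,16)))
E
```

```text
[0.45182598 0.05062809 0.11635785] [0.44460369 0.04943803 0.076     ]
[[[-0.0278, 0.0006, 0.0276], [-0.0, -9.8, -0.0], 0], [[-0.0227, 0.0007, 0.032], [-0.0, -9.9, -0.0], 0], [[-0.0168, 0.0006, 0.0354], [-0.0, -9.8, -0.0], 0], [[-0.0106, 0.0007, 0.0378], [-0.0, -9.8, -0.0], 0], [[-0.004, 0.0006, 0.039], [-0.0, -9.8, -0.0], 0], [[0.0027, 0.0006, 0.0391], [-0.0, -9.9, -0.0], 0], [[0.0093, 0.0007, 0.0381], [-0.0, -9.8, 0.0], 0], [[0.0158, 0.0006, 0.0359], [-0.0, -9.8, 0.0], 0]]
[[[0.0216, 0.0007, 0.0327], [-0.0, -9.8, 0.0], 0], [[0.0268, 0.0006, 0.0286], [-0.0, -9.9, 0.0], 0], [[0.0314, 0.0006, 0.0235], [-0.0, -9.8, 0.0], 0], [[0.0349, 0.0007, 0.0179], [-0.0, -9.8, 0.0], 0], [[0.0375, 0.0006, 0.0116], [-0.0, -9.9, 0.0], 0], [[0.0389, 0.0007, 0.005], [-0.0, -9.8, 0.0], 0], [[0.0391, 0.0006, -0.0016], [-0.0, -9.8, 0.0], 0], [[0.0384, 0.0006, -0.0083], [-0.0, -9.8, 0.0], 0]]
```

View pics/fit_side.png

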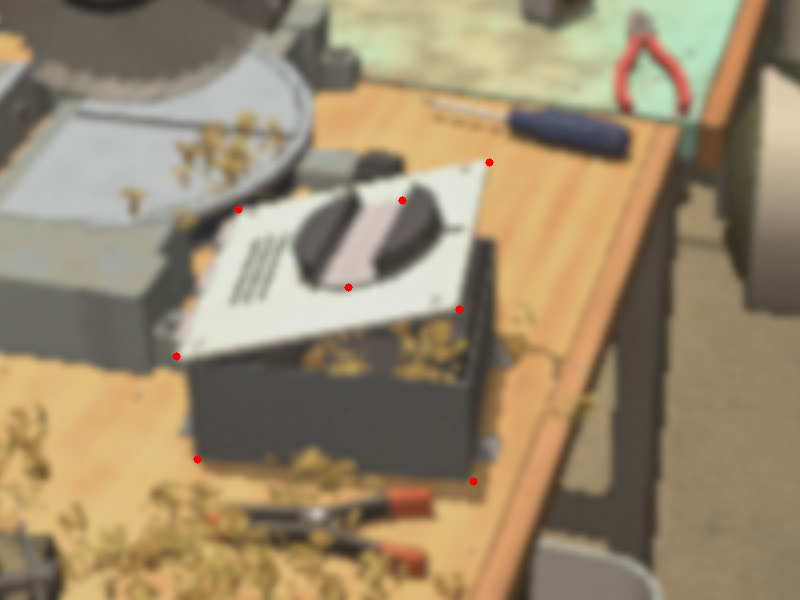

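View pics/fit_top.png

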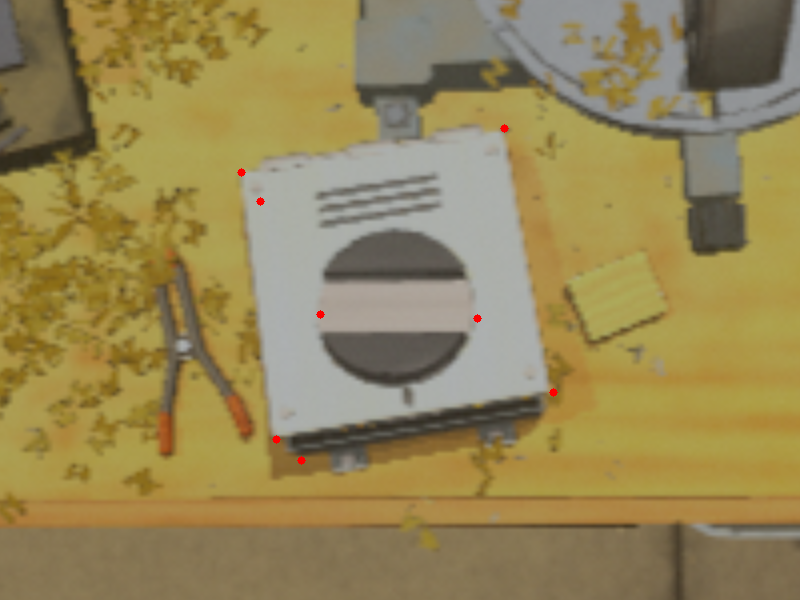

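Request:
carry_out(plan=[[[-0.0278, 0.0006, 0.0276], [0, -9.8, 0], 0], [[-0.0227, 0.0007, 0.032], [0, -9.9, 0], 0], [[-0.0168, 0.0006, 0.0354], [0, -9.8, 0], 0], [[-0.0106, 0.0007, 0.0378], [0, -9.8, 0], 0], [[-0.004, 0.0006, 0.039], [0, -9.8, 0], 0], [[0.0027, 0.0006, 0.0391], [0, -9.9, 0], 0], [[0.0093, 0.0007, 0.0381], [0, -9.8, 0], 0], [[0.0158, 0.0006, 0.0359], [0, -9.8, 0], 0]], force=40)

```text
time_s: 2.0
position: [0.3193, -0.2324, 0.1953]
tool_rot: [[0.989, 0.0, -0.151], [0.151, -0.0, 0.989], [0.0, -1.0, -0.0]]
ft_force: [0.4, -0.6, -0.5]
grip_width: -0.0002
```

Request:
carry_out(plan=[[[0.0216, 0.0007, 0.0327], [0, -9.8, 0], 0], [[0.0268, 0.0006, 0.0286], [0, -9.9, 0], 0], [[0.0314, 0.0006, 0.0235], [0, -9.8, 0], 0], [[0.0349, 0.0007, 0.0179], [0, -9.8, 0], 0], [[0.0375, 0.0006, 0.0116], [0, -9.9, 0], 0], [[0.0389, 0.0007, 0.005], [0, -9.8, 0], 0], [[0.0391, 0.0006, -0.0016], [0, -9.8, 0], 0], [[0.0384, 0.0006, -0.0083], [0, -9.8, 0], 0]])

```text
time_s: 3.0
position: [0.4523, 0.0519, 0.1901]
tool_rot: [[0.047, 0.0, -0.999], [0.999, -0.0, 0.047], [-0.0, -1.0, -0.0]]
ft_force: [0.9, -0.4, 0.2]
grip_width: -0.0002
```

```bash
python3 - <<'E'
from h import *
o=env.observe();print({k:np.round(x,4).tolist() for k,x in o.items()})
p=env.get_image("wrist");cv2.imwrite("pics/w1.png",p["image"][:,:,::-1]);print(p["vfov"],p["cx"],p["cy"],p["tool_from_camera"].round(4).tolist())
c=W(v[3],[-.148,-.060,.006])
t=[]
for th in np.linspace(v[3],-.005,11): t.append(W(th,[-.148,-.06,.006]))
print(np.round(t,4).tolist())
E
```

```text
{'time_s': 3.0, 'q': [-8.4033, 12.7795, 89.4839, -0.0022, 77.7127, -95.6847], 'qvel': [40.45, 16.1785, -20.7294, 0.0362, 4.4643, -37.5031], 'joint_efforts': [-3.5431, -37.3909, -20.4221, 0.0625, -0.0236, 0.8955], 'position': [0.4523, 0.0519, 0.1901], 'tool_rot': [[0.0474, 0.0004, -0.9989], [0.9989, -0.0001, 0.0474], [-0.0001, -1.0, -0.0004]], 'ft_force': [0.9478, -0.4404, 0.1904], 'wrist_torque': [-0.0132, -0.016, 0.0465], 'grip_width': -0.0002}
69.62881425658718 276.063472950825 207.56985081226645 [[1.0, -0.0006, -0.0005, 0.0002], [0.0003, -0.3047, 0.9524, -0.1744], [-0.0007, -0.9524, -0.3047, 0.0783], [0.0, 0.0, 0.0, 1.0]]
[[0.4518, 0.0506, 0.1164], [0.4506, 0.0504, 0.1124], [0.4495, 0.0502, 0.1083], [0.4484, 0.0501, 0.1043], [0.4475, 0.0499, 0.1002], [0.4468, 0.0498, 0.0961], [0.4461, 0.0497, 0.0919], [0.4455, 0.0496, 0.0878], [0.4451, 0.0495, 0.0836], [0.4448, 0.0495, 0.0794], [0.4446, 0.0494, 0.0753]]
```

View pics/w1.png

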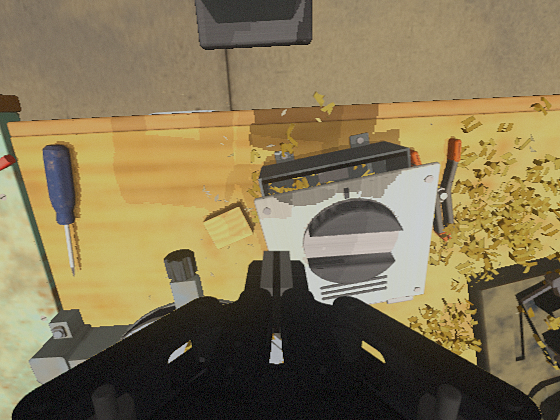

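The wrist view shows the shut fingertips, seen at about (277,260), over the panel's right front corner. The panel is clear and the loose things lie apart from it. Next I push the panel down.

Request:
carry_out(plan=[[[-0.001, 0.035, 0.0], [0, 0, 0], 0], [[0, 0.03, 0.0], [0, 0, 0], 0], [[0, 0.008, 0.001], [0, 0, 0], 0], [[0, 0.008, 0.002], [0, 0, 0], 0], [[0, 0.008, 0.001], [0, 0, 0], 0], [[0, 0.008, 0.001], [0, 0, 0], 0]])

```text
time_s: 3.8
position: [0.447, 0.0499, 0.0931]
tool_rot: [[0.053, 0.001, -0.999], [0.999, -0.0, 0.053], [-0.0, -1.0, -0.001]]
ft_force: [0.3, 0.5, -0.6]
grip_width: 0.0001
```

Request:
carry_out(plan=[[[0, 0.008, 0.001], [0, 0, 0], 0], [[0, 0.007, 0.001], [0, 0, 0], 0], [[0, 0.003, 0], [0, 0, 0], 0], [[0, 0.002, 0], [0, 0, 0], 0], [[0, 0, 0], [0, 0, 0], 0]])

```text
time_s: 4.42
position: [0.445, 0.0501, 0.073]
tool_rot: [[0.053, 0.0, -0.999], [0.999, 0.0, 0.053], [0.0, -1.0, -0.0]]
ft_force: [0.0, -0.7, -0.6]
grip_width: -0.0001
```

```bash
python3 - <<'E'
from h import *
o=env.observe();print(o["position"],o["ft_force"])
p=env.get_image("wrist");cv2.imwrite("pics/w2.png",p["image"][:,:,::-1])
E
```

```text
[0.4449611  0.05005349 0.07300343] [ 0.04918434 -0.6742319  -0.58397257]
```

View pics/w2.png

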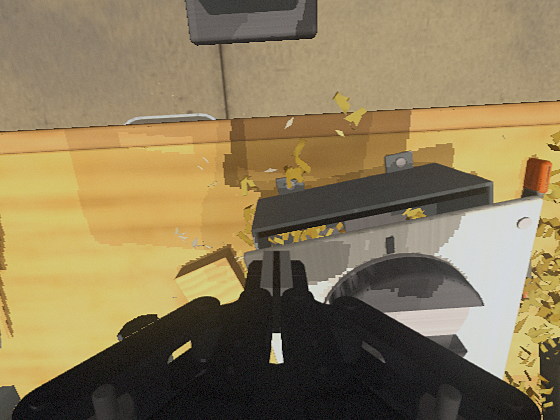

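The wrist view still shows the gap under the front edge of the panel, at (320,225), and no force registers. I'll check the outside views.

```bash
python3 - <<'E'
from h import *
o=env.observe();pos=o["position"]
for n,oo in(("top",(140,130)),("side",(170,160))):
    p=env.get_image(n);q=proj(p,[pos])[0];print(n,q)
    im=cv2.resize(p["image"][:,:,::-1],None,fx=4,fy=4,interpolation=2)
    cv2.circle(im,tuple(int(a*4+2) for a in q),4,(0,0,255),-1)
    cv2.imwrite(f"pics/{n}2.png",im[oo[1]*4:oo[1]*4+600,oo[0]*4:oo[0]*4+800])
p=env.get_image("wrist");M=np.linalg.inv(p["tool_from_camera"]);f=210/np.tan(np.radians(p["vfov"]/2))
for X in([0,0,0],[0,-.02,0],[.0145,0,0],[0,0,.011]):
    c=M@np.r_[X,1];print(X,c[:2]/c[2]*f+[p["cx"],p["cy"]])
E
```

```text
top [269.3886002  228.17339689]
side [289.00697046 220.1393345 ]
[0, 0, 0] [275.88720212 241.57304691]
[0, -0.02, 0] [275.85791686 256.13004848]
[0.0145, 0, 0] [298.93710036 241.56072537]
[0, 0, 0.011] [275.8714934  225.23079941]
```

View pics/top2.png

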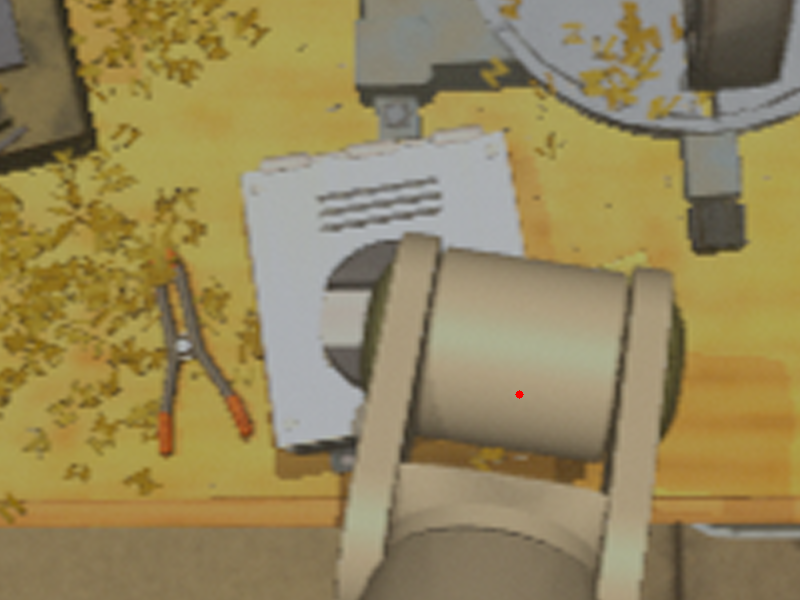

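View pics/side2.png

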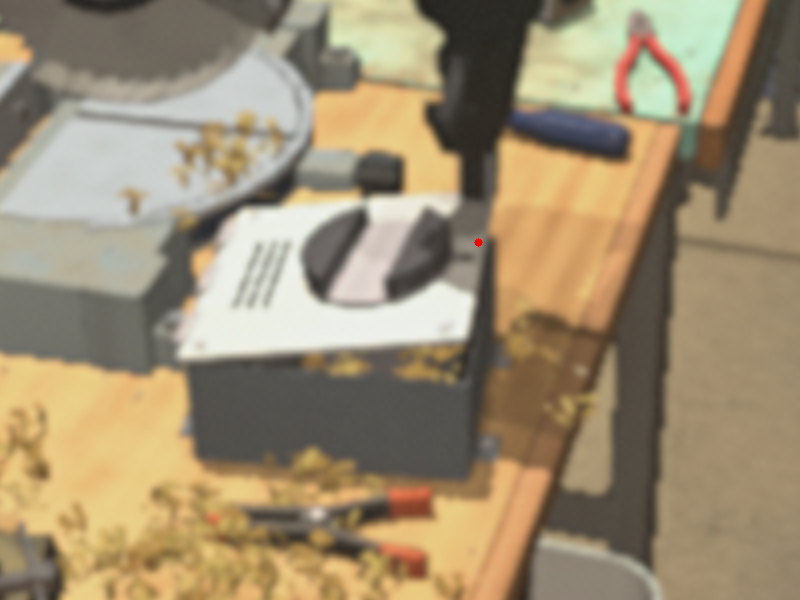

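The panel has come part of the way down: its front-left corner moved from (457,312) to about (470,342) in the zoomed side view. The real tip sits about 20 mm above the nominal TCP dot, so the fingertips touch later than computed. I'll continue down in small steps and watch the force.

Request:
carry_out(plan=[[[0, 0.004, 0], [0, 0, 0], 0], [[0, 0.004, 0], [0, 0, 0], 0], [[0, 0.003, 0], [0, 0, 0], 0]])

```text
time_s: 5.0
position: [0.4446, 0.05, 0.0617]
tool_rot: [[0.053, -0.0, -0.999], [0.999, 0.0, 0.053], [0.0, -1.0, 0.0]]
ft_force: [0.1, -0.4, 1.3]
grip_width: -0.0
```

Request:
carry_out(plan=[[[0, 0.003, 0], [0, 0, 0], 0], [[0, 0.002, 0], [0, 0, 0], 0]])

```text
time_s: 5.25
position: [0.4447, 0.05, 0.0568]
tool_rot: [[0.053, -0.0, -0.999], [0.999, 0.0, 0.053], [0.0, -1.0, 0.0]]
ft_force: [-0.9, 0.1, 1.5]
grip_width: 0.0001
```

```bash
python3 - <<'E'
from h import *
o=env.observe();pos=o["position"]; print(pos,o["ft_force"])
p=env.get_image("side");q=proj(p,[pos])[0];oo=(170,160)
im=cv2.resize(p["image"][:,:,::-1],None,fx=4,fy=4,interpolation=2)
cv2.circle(im,tuple(int(a*4+2) for a in q),4,(0,0,255),-1)
for th,c in((0,(0,255,0)),(.1,(255,0,0))):
  for q in proj(p,box2w(v,pan2box(th,P))): cv2.circle(im,tuple(int(a*4+2) for a in q),3,c,-1)
cv2.imwrite(f"pics/side3.png",im[oo[1]*4:oo[1]*4+600,oo[0]*4:oo[0]*4+800])
E
```

```text
[0.44470553 0.05003639 0.05680802] [-0.87979031  0.09165922  1.54536992]
```

View pics/side3.png

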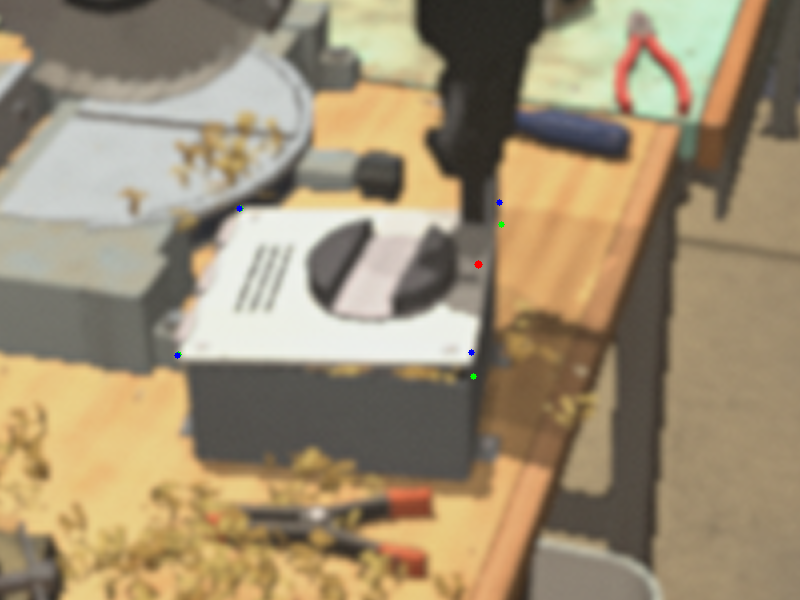

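Panel at about 0.06 rad now, between the blue (0.1) and green (0) predictions.

Request:
carry_out(plan=[[[0, 0.003, 0], [0, 0, 0], 0], [[0, 0.003, 0], [0, 0, 0], 0]])

```text
time_s: 5.55
position: [0.4448, 0.05, 0.0509]
tool_rot: [[0.053, 0.0, -0.999], [0.999, -0.0, 0.053], [-0.0, -1.0, -0.0]]
ft_force: [-1.5, -0.3, 1.7]
grip_width: 0.0002
```

Request:
carry_out(plan=[[[0, 0.002, 0], [0, 0, 0], 0], [[0, 0.002, 0], [0, 0, 0], 0]])

```text
time_s: 5.8
position: [0.4448, 0.05, 0.0469]
tool_rot: [[0.053, -0.0, -0.999], [0.999, 0.0, 0.053], [0.0, -1.0, 0.0]]
ft_force: [-0.9, 0.2, 1.0]
grip_width: -0.0001
```

Request:
carry_out(plan=[[[0, 0.001, 0], [0, 0, 0], 0], [[0, 0.001, 0], [0, 0, 0], 0]])

```text
time_s: 6.05
position: [0.4448, 0.05, 0.045]
tool_rot: [[0.053, 0.0, -0.999], [0.999, 0.0, 0.053], [0.0, -1.0, 0.0]]
ft_force: [0.1, 0.1, 1.4]
grip_width: -0.0003
```

Request:
carry_out(plan=[[[0, 0.001, 0], [0, 0, 0], 0], [[0, 0.001, 0], [0, 0, 0], 0]])

```text
time_s: 6.3
position: [0.4449, 0.05, 0.0446]
tool_rot: [[0.053, 0.001, -0.999], [0.999, -0.0, 0.053], [-0.0, -1.0, -0.001]]
ft_force: [-10.4, -0.4, 35.0]
grip_width: 0.0003
```

```bash
python3 - <<'E'
from h import *
o=env.observe();pos=o["position"]; print(pos,o["ft_force"],o["joint_efforts"])
p=env.get_image("side");q=proj(p,[pos])[0];oo=(170,160)
im=cv2.resize(p["image"][:,:,::-1],None,fx=4,fy=4,interpolation=2)
cv2.circle(im,tuple(int(a*4+2) for a in q),4,(0,0,255),-1)
for th,c in((0,(0,255,0)),(.1,(255,0,0))):
  for q in proj(p,box2w(v,pan2box(th,P))): cv2.circle(im,tuple(int(a*4+2) for a in q),3,c,-1)
cv2.imwrite(f"pics/side4.png",im[oo[1]*4:oo[1]*4+600,oo[0]*4:oo[0]*4+800])
p=env.get_image("wrist");cv2.imwrite("pics/w4.png",p["image"][:,:,::-1])
E
```

```text
[0.44488671 0.05002961 0.04464301] [-10.36236894  -0.38919143  34.96527759] [-6.21851608e-01 -2.38017905e+01 -1.31529173e+01  2.72511961e-01
 -2.59287782e+00 -1.34510861e-03]
```

View pics/side4.png

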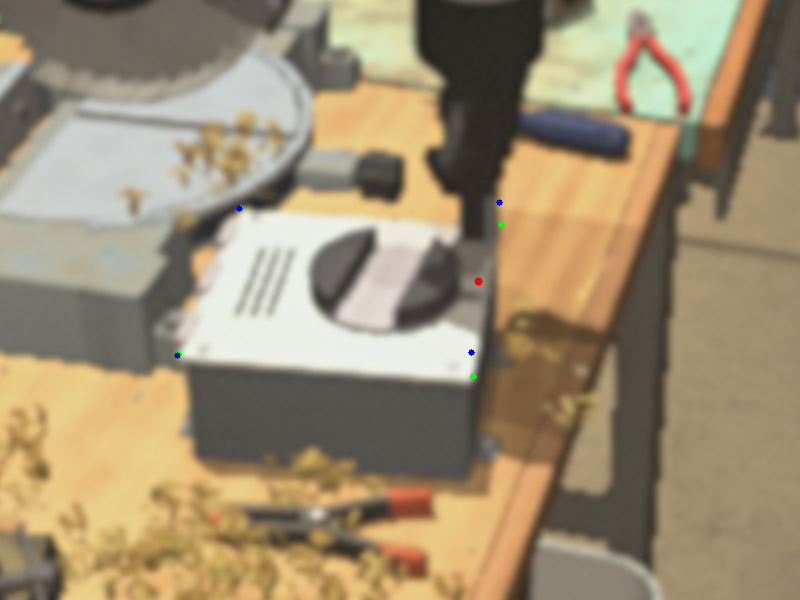

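View pics/w4.png

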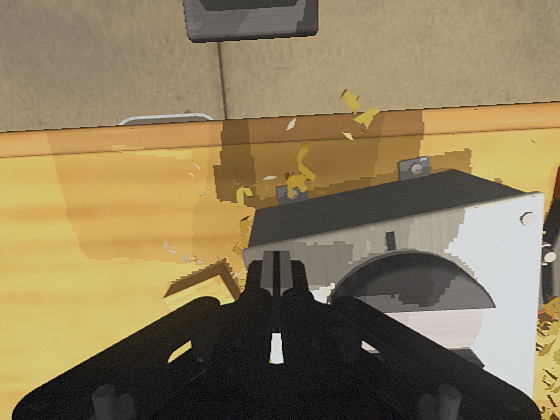

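The panel is shut: it reached the green prediction with a firm 35 N stop. Contact came with the reported TCP at z=0.045, though, and the panel top is at 0.076. I'll check whether that 31 mm difference is in the pose or in the tip, using the wrist camera.

```bash
python3 - <<'E'
from h import *
o=env.observe()
p=env.get_image("wrist");f=210/np.tan(np.radians(p["vfov"]/2))
TW=np.eye(4);TW[:3,:3]=o["tool_rot"];TW[:3,3]=o["position"]
M=np.linalg.inv(TW@p["tool_from_camera"])
def pj(X):
    c=M@np.r_[X,1];return (c[:2]/c[2]*f+[p["cx"],p["cy"]]).round(1)
for n,X in(("FR",[-.16,-.077,.006]),("FL",[-.16,.077,.006]),("mark",[-.152,0,.006])):
    w=W(0,X);print(n,pj(w),pj(w-[0,0,.031]),pj(w+[0,0,.031]))
s=env.get_image("side");print((proj(s,[[.4449,.05,.076],[.4449,.05,.045]])-[170,160])*4)
E
```

```text
FR [238.  251.8] [244.  229.5] [229.1 284.3]
FL [543.4 190.3] [498.8 177. ] [610.3 210.3]
mark [387.2 236.4] [369.5 216.2] [413.3 266. ]
[[476.25839753 236.54631321]
 [476.0573166  278.80276721]]
```

The predicted corners and mark match the wrist picture within about 4 px, so pose and fit are good. The fingertips end about 31 mm short of the nominal TCP, and I'll use that. Now I lift and measure the slot.

Request:
carry_out(plan=[[[0, -0.04, 0], [0, 0, 0], 0], [[0, -0.045, 0], [0, 0, 0], 0], [[0, 0, 0], [0, 0, 0], 0]])

```text
time_s: 6.88
position: [0.4465, 0.0499, 0.1306]
tool_rot: [[0.053, 0.007, -0.999], [0.999, -0.001, 0.053], [-0.001, -1.0, -0.007]]
ft_force: [0.1, 0.0, -0.2]
grip_width: -0.0001
```

```bash
python3 - <<'E'
from h import *
o=env.observe();print(o["position"],o["ft_force"])
p=env.get_image("wrist");f=210/np.tan(np.radians(p["vfov"]/2))
TW=np.eye(4);TW[:3,:3]=o["tool_rot"];TW[:3,3]=o["position"]
M=np.linalg.inv(TW@p["tool_from_camera"])
def pj(X):
    c=M@np.r_[X,1];return (c[:2]/c[2]*f+[p["cx"],p["cy"]])
im=p["image"][:,:,::-1].copy()
cv2.imwrite("pics/w5raw.png",cv2.resize(im[130:350,220:500],None,fx=2.7,fy=2.7,interpolation=2))
im=cv2.resize(im,None,fx=2.7,fy=2.7,interpolation=2)
def dot(X,c): cv2.circle(im,tuple(int(a*2.7) for a in pj(X)),2,c,-1)
for X in [[-.16,-.077,.006],[-.16,.077,.006],[-.152,0,.006]]: dot(W(0,X),(0,0,255))
for fa,c in((0,(0,255,0)),(.1,(255,0,0)),(.2,(0,0,255))):
    d=np.array([-np.sin(fa),-np.cos(fa)]) # -y end moves to front
    n=np.array([np.cos(fa),-np.sin(fa)])
    for s in(-1,1):
        for u in np.linspace(-.04,.04,9): dot(W(0,np.r_[np.array([-.102,0])+d*u+n*s*.018,.010]),c)
cv2.imwrite("pics/w5.png",im[351:945,594:1350])
E
```

```text
[0.4464667  0.04987028 0.13064594] [ 0.11723437  0.00533814 -0.24678937]
```

View pics/w5.png

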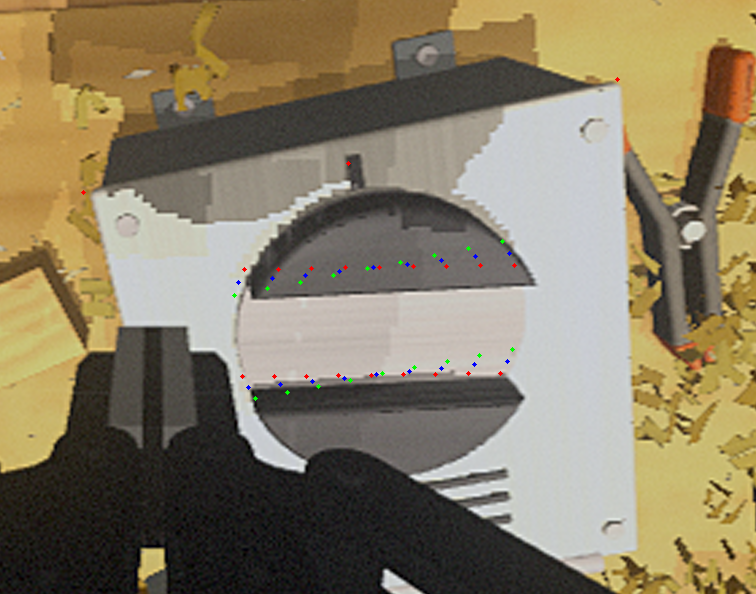

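View pics/w5raw.png

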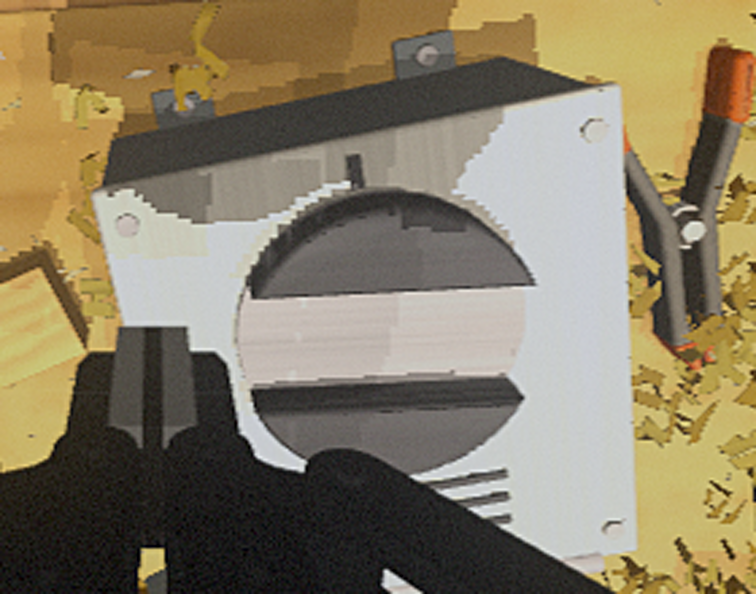

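```bash
cat > wfit.py <<'E'
from h import *
import sys
def camM(o,p):
    TW=np.eye(4);TW[:3,:3]=o["tool_rot"];TW[:3,3]=o["position"];return np.linalg.inv(TW@p["tool_from_camera"])
def pjs(M,p,X):
    f=210/np.tan(np.radians(p["vfov"]/2));X=np.atleast_2d(X)
    c=X@M[:3,:3].T+M[:3,3];return c[:,:2]/c[:,2:]*f+[p["cx"],p["cy"]]
E
python3 - <<'E'
from wfit import *
o=env.observe();p=env.get_image("wrist");M=camM(o,p)
s=lambda a:np.array(a,float)/2.7+[220,130]
cor=s([[93,190],[620,86],[635,550]]);C=np.array([[-160,-77,6],[-160,77,6],[4,77,6]])*1e-3
back=s([[255,390],[510,378]]); top=s([[300,294],[530,285]]);ends=s([[238,340],[526,332]])
def pts(q):
    u=[box2w(q[:3],pan2box(0,C))]
    f=q[3];d=np.array([-np.sin(f),-np.cos(f)]);n=np.array([np.cos(f),-np.sin(f)])
    g=lambda a,b,z:box2w(q[:3],pan2box(0,np.r_[np.array([-.102,0])+d*a+n*b,z]))[0]
    return u[0],g
def ld(pt,a,b):
    t=(b-a)/np.linalg.norm(b-a);return (pt-a)@np.array([-t[1],t[0]])
def res(q):
    u,g=pts(q);r=[(pjs(M,p,u)-cor).ravel()]
    P2=lambda *a:pjs(M,p,g(*a))[0]
    a,b=P2(.04,.018,.010),P2(-.04,.018,.010); r.append([ld(x,a,b) for x in back])
    a,b=P2(.04,-.018,q[4]),P2(-.04,-.018,q[4]); r.append([ld(x,a,b) for x in top])
    e=np.array([P2(.044,0,.010),P2(-.044,0,.010)])-ends; r.append(e[:,0])
    r.append([(q[4]-.022)/.003])
    return np.concatenate(r)
q=least_squares(res,[*v[:3],.15,.022],loss="soft_l1").x
print(v.round(4),q.round(4),res(q).round(1).tolist())
np.save("q.npy",q)
print("slot center",box2w(q[:3],pan2box(0,[-.102,0,.01])))
f=q[3]
print("slot -y end yaw",np.degrees(q[2]-f)-90)
E
```

```text
[0.5019 0.1197 0.1633 0.2778 0.2131] [0.5017 0.1203 0.1459 0.1553 0.0228] [-1.5, 0.8, 2.7, 0.5, 1.1, 3.5, 1.6, 0.9, 0.0, 0.1, -1.6, 0.1, 0.3]
slot center [[0.47991876 0.11713806 0.08      ]]
slot -y end yaw -90.53927042629326
```

```bash
python3 - <<'E'
from wfit import *
q=np.load("q.npy");c=box2w(q[:3],pan2box(0,[-.102,0,.01]))[0]
f=np.degrees(q[3]);by=np.degrees(q[2])
def pose(php,phy,z,r=.026):
    a=np.radians(by-90-php);return (np.array([c[0]+r*np.cos(a),c[1]+r*np.sin(a),z]),by-phy+90)
t=[pose(f,f,.11),pose(f,f,.095),pose(f,f,.075),pose(f,f,.063),pose(f,f,.055),pose(f,f,.055)]
show(rows(t))
E
```

```text
[[[0.0429, 0.0178, -0.0328], [0.0, -2.5, -0.0], 0], [[-0.0, 0.015, 0.0], [0.0, -0.0, -0.0], 0], [[-0.0, 0.02, 0.0], [0.0, -0.0, -0.0], 0], [[-0.0, 0.012, 0.0001], [0.0, -0.0, -0.0], 0], [[-0.0, 0.008, -0.0], [0.0, -0.0, -0.0], 0], [[-0.0, 0.0, -0.0], [0.0, -0.0, -0.0], 0]]
```

Request:
carry_out(plan=[[[0.0429, 0.0178, -0.0328], [0, -2.5, 0], 0], [[0, 0.015, 0], [0, 0, 0], 0], [[0, 0, 0], [0, 0, 0], 0]])

```text
time_s: 7.35
position: [0.4786, 0.0914, 0.0932]
tool_rot: [[0.009, -0.005, -1.0], [1.0, 0.0, 0.009], [0.0, -1.0, 0.005]]
ft_force: [-0.0, 1.0, -0.0]
grip_width: -0.0001
```

```bash
python3 - <<'E'
from wfit import *
o=env.observe();print(o["position"],o["ft_force"])
p=env.get_image("wrist");cv2.imwrite("pics/w6.png",p["image"][:,:,::-1])
s=env.get_image("side");cv2.imwrite("pics/s6.png",cv2.resize(s["image"][160:310,170:370,::-1],None,fx=4,fy=4,interpolation=2))
E
```

```text
[0.47856704 0.09139763 0.09315496] [-0.02939604  0.98423022 -0.02086334]
```

View pics/w6.png

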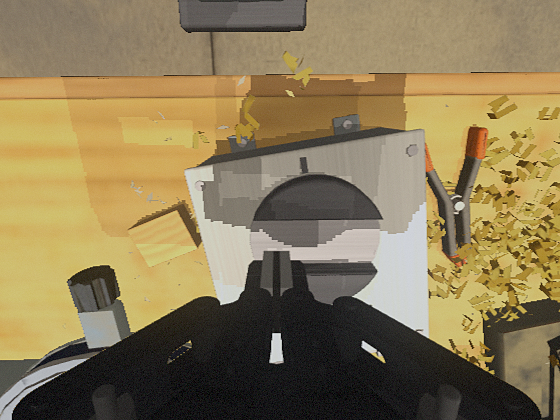

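View pics/s6.png

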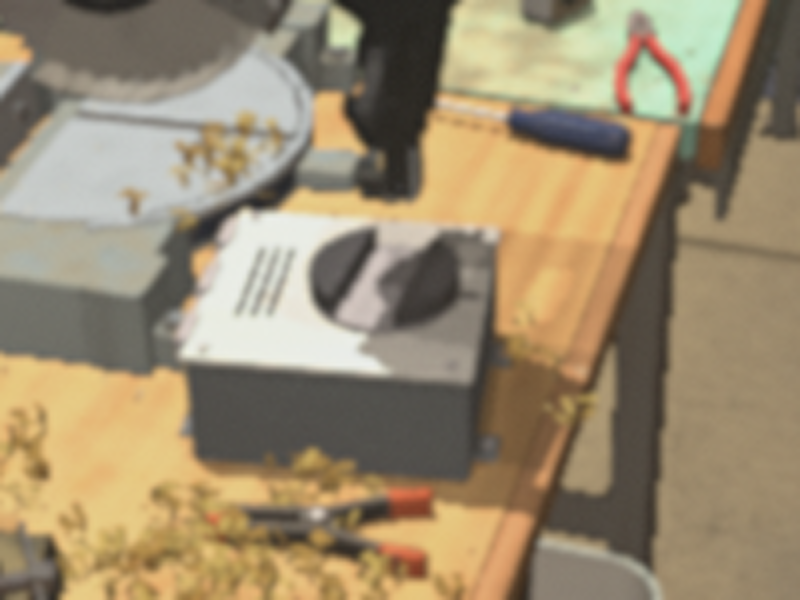

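The fingertip is over the right-hand end of the slot (wrist view about (277,252)) and the panel is still shut. I descend into the slot.

Request:
carry_out(plan=[[[0, 0.02, -0.001], [0, 0, 0], 0], [[0, 0.01, 0], [0, 0, 0], 0], [[0, 0.008, 0], [0, 0, 0], 0], [[0, 0, 0], [0, 0, 0], 0]])

```text
time_s: 7.95
position: [0.4807, 0.091, 0.0571]
tool_rot: [[0.01, -0.001, -1.0], [1.0, 0.0, 0.01], [0.0, -1.0, 0.001]]
ft_force: [-0.5, -0.3, -0.8]
grip_width: -0.0001
```

```bash
python3 - <<'E'
from wfit import *
o=env.observe();print(o["position"],o["ft_force"])
s=env.get_image("side");cv2.imwrite("pics/s7.png",cv2.resize(s["image"][160:310,170:370,::-1],None,fx=4,fy=4,interpolation=2))
q=np.load("q.npy");c=box2w(q[:3],pan2box(0,[-.102,0,.01]))[0]
f=np.degrees(q[3]);by=np.degrees(q[2])
def pose(php,phy,z,r=.026):
    a=np.radians(by-90-php);return (np.array([c[0]+r*np.cos(a),c[1]+r*np.sin(a),z]),by-phy+90)
print(f)
z=.0535
t=[pose(f+7,f,z),pose(f+14,f,z)]+[pose(f+14+8*k,f+8*k,z) for k in range(1,13)]
show(rows(t))
E
```

```text
[0.48065603 0.09102039 0.05707393] [-0.46757109 -0.2867231  -0.76745516]
8.898654440756435
[[[0.0003, 0.0039, 0.0044], [0.0, -0.0, 0.0], 0], [[0.0005, 0.0, 0.0031], [0.0, -0.0, 0.0], 0], [[0.0012, 0.0, 0.0035], [0.0, 8.0, 0.0], 0], [[0.0011, 0.0, 0.0034], [0.0, 8.0, 0.0], 0], [[0.0011, 0.0, 0.0034], [0.0, 8.0, 0.0], 0], [[0.0011, 0.0, 0.0035], [0.0, 8.0, 0.0], 0], [[0.0011, 0.0, 0.0034], [0.0, 8.0, 0.0], 0], [[0.0012, 0.0, 0.0035], [0.0, 8.0, 0.0], 0]]
[[[0.0011, 0.0, 0.0034], [0.0, 8.0, 0.0], 0], [[0.0011, 0.0, 0.0035], [0.0, 8.0, 0.0], 0], [[0.0011, 0.0, 0.0034], [0.0, 8.0, 0.0], 0], [[0.0011, 0.0, 0.0035], [0.0, 8.0, 0.0], 0], [[0.0011, 0.0, 0.0034], [0.0, 8.0, 0.0], 0], [[0.0012, 0.0, 0.0035], [-0.0, 8.0, 0.0], 0]]
```

View pics/s7.png

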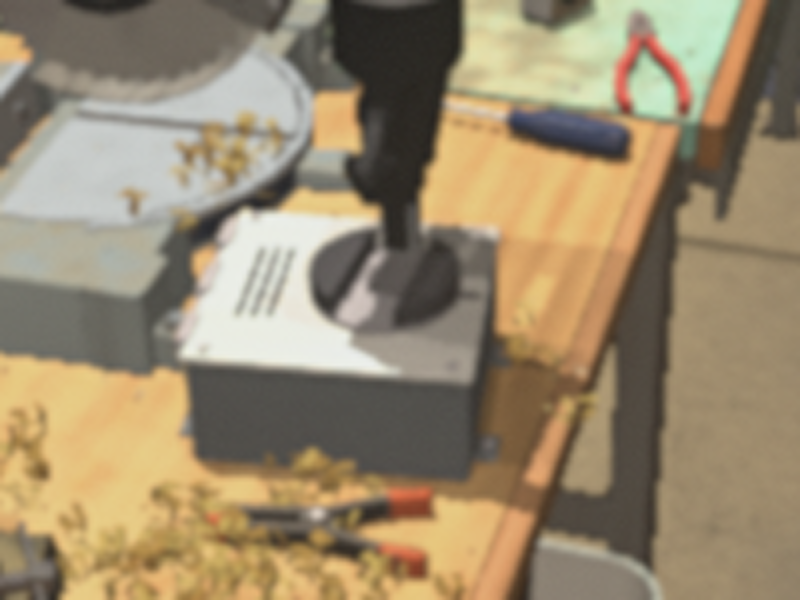

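The fingertip is down in the slot (zoomed side view about (400,245)) and touching nothing. Now the arc.

Request:
carry_out(plan=[[[0.0003, 0.003, 0.0044], [0, 0, 0], 0], [[0.0005, 0, 0.0031], [0, 0, 0], 0], [[0.0012, 0, 0.0035], [0, 8, 0], 0], [[0.0011, 0, 0.0034], [0, 8, 0], 0], [[0.0011, 0, 0.0034], [0, 8, 0], 0]])

```text
time_s: 8.62
position: [0.4653, 0.0968, 0.0547]
tool_rot: [[0.42, 0.005, -0.908], [0.908, -0.0, 0.42], [0.002, -1.0, -0.004]]
ft_force: [6.7, -0.9, -5.0]
grip_width: -0.0004
```

```bash
python3 - <<'E'
from wfit import *
o=env.observe();print(o["position"],o["ft_force"])
s=env.get_image("side");cv2.imwrite("pics/s8.png",cv2.resize(s["image"][160:310,170:370,::-1],None,fx=4,fy=4,interpolation=2))
E
```

```text
[0.46534529 0.09675062 0.05466879] [ 6.73458056 -0.92142065 -4.95613284]
```

View pics/s8.png

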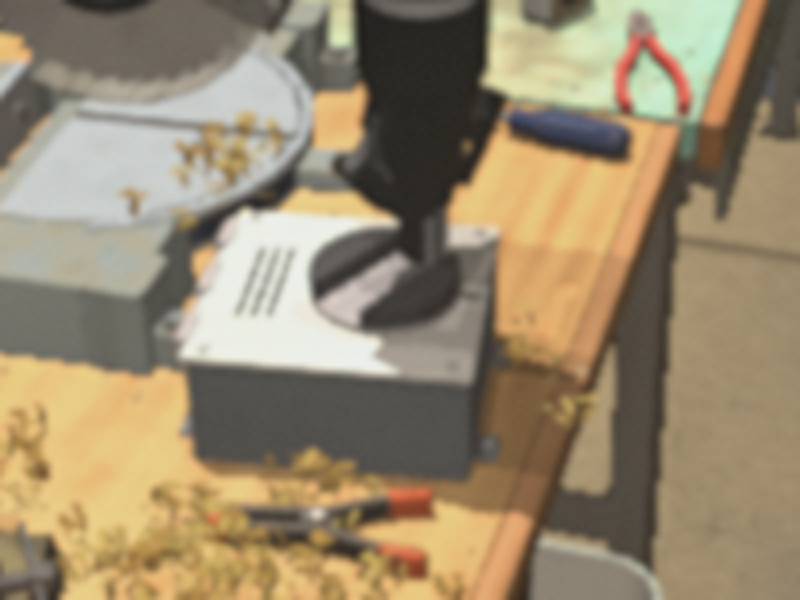

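Request:
carry_out(plan=[[[0.0011, 0.0003, 0.0035], [0, 8, 0], 0], [[0.0011, 0.0003, 0.0034], [0, 8, 0], 0], [[0.0012, 0.0003, 0.0035], [0, 8, 0], 0], [[0.0011, 0.0003, 0.0034], [0, 8, 0], 0]])

```text
time_s: 9.18
position: [0.4568, 0.1081, 0.054]
tool_rot: [[0.837, 0.004, -0.548], [0.548, -0.001, 0.837], [0.003, -1.0, -0.003]]
ft_force: [3.8, -2.8, 3.5]
grip_width: -0.0
```

```bash
python3 - <<'E'
from wfit import *
o=env.observe();print(o["position"],o["ft_force"])
s=env.get_image("side");cv2.imwrite("pics/s9.png",cv2.resize(s["image"][160:310,170:370,::-1],None,fx=4,fy=4,interpolation=2))
q=np.load("q.npy");c=box2w(q[:3],pan2box(0,[-.102,0,.01]))[0]
d=np.array(o["position"])[:2]-c[:2];print(np.hypot(*d),np.degrees(q[2])-90-np.degrees(np.arctan2(d[1],d[0])))
E
```

```text
[0.45681535 0.10812239 0.05396929] [ 3.77218949 -2.84878455  3.54575214]
0.02480019765235882 77.04210098289578
```

View pics/s9.png

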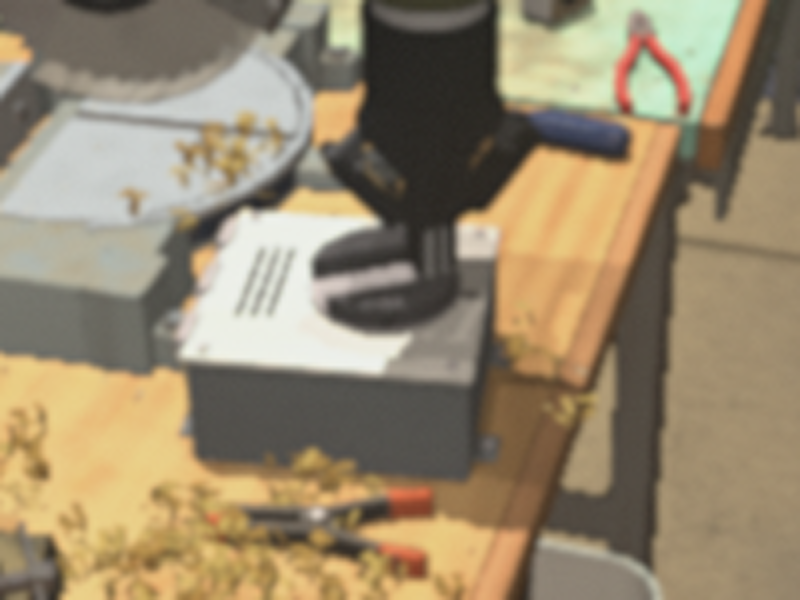

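Request:
carry_out(plan=[[[0.0011, 0, 0.0034], [0, 8, 0], 0], [[0.0011, 0, 0.0034], [0, 8, 0], 0], [[0.0011, 0, 0.0034], [0, 8, 0], 0]])

```text
time_s: 9.6
position: [0.4547, 0.1186, 0.0536]
tool_rot: [[0.987, 0.002, -0.162], [0.162, -0.001, 0.987], [0.002, -1.0, -0.001]]
ft_force: [2.5, -4.3, 2.9]
grip_width: -0.0001
```

Request:
carry_out(plan=[[[0.0003, 0, 0.0025], [0, 2, 0], 0], [[0, 0, 0.001], [0, 0, 0], 0]])

```text
time_s: 9.85
position: [0.4549, 0.1202, 0.0537]
tool_rot: [[0.991, 0.003, -0.133], [0.133, -0.005, 0.991], [0.002, -1.0, -0.005]]
ft_force: [4.1, -20.7, 2.4]
grip_width: 0.0002
```

```bash
python3 - <<'E'
from wfit import *
o=env.observe();print(o["position"],o["ft_force"])
s=env.get_image("side");cv2.imwrite("pics/s10.png",cv2.resize(s["image"][160:310,170:370,::-1],None,fx=4,fy=4,interpolation=2))
q=np.load("q.npy");c=box2w(q[:3],pan2box(0,[-.102,0,.01]))[0]
d=np.array(o["position"])[:2]-c[:2];print(np.hypot(*d),np.degrees(q[2])-90-np.degrees(np.arctan2(d[1],d[0])))
E
```

```text
[0.45494708 0.120238   0.05367403] [  4.05071129 -20.74586666   2.39237381]
0.025163353199997875 -254.56422987970018
```

View pics/s10.png

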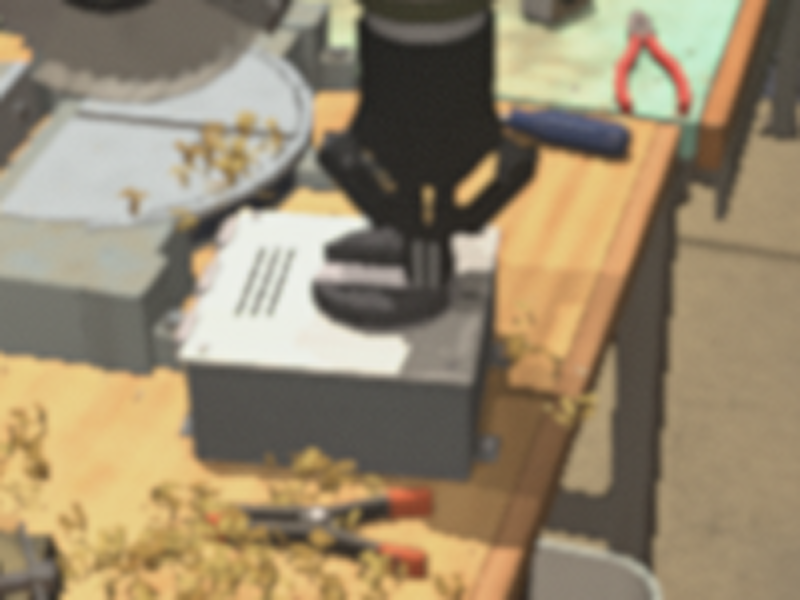

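At position angle 105° (slot about 90°) the force jumped to 21 N, which is the end stop. I hold briefly, centre the finger in the slot, and lift clear.

Request:
carry_out(plan=[[[0, 0, 0.0005], [0, 0, 0], 0], [[0, 0, 0], [0, 0, 0], 0], [[0, 0, -0.005], [0, 0, 0], 0], [[0, 0, -0.003], [0, 0, 0], 0], [[0, -0.02, 0], [0, 0, 0], 0], [[0, -0.04, 0], [0, 0, 0], 0], [[0, -0.05, 0.0], [0, 0, 0], 0], [[0, 0, 0.03], [0, 0, 0], 0]])

```text
time_s: 10.9
position: [0.4524, 0.1447, 0.1662]
tool_rot: [[0.992, 0.007, -0.129], [0.129, 0.0, 0.992], [0.007, -1.0, -0.0]]
ft_force: [0.4, -0.8, -1.3]
grip_width: -0.0003
```

Request:
carry_out(plan=[[[-0.05, 0, 0], [0, 0, 0], 0], [[-0.05, -0.02, -0.03], [0, 0, 0], 0], [[0, 0, -0.05], [0, 0, 0], 0], [[0, 0, -0.04], [0, 0, 0], 0], [[0, 0, 0], [0, 0, 0], 0]])

```text
time_s: 11.52
position: [0.3672, 0.0114, 0.183]
tool_rot: [[0.992, -0.0, -0.127], [0.127, 0.0, 0.992], [-0.0, -1.0, 0.0]]
ft_force: [-0.1, -0.2, 0.3]
grip_width: -0.0005
```

```bash
python3 - <<'E'
from wfit import *
o=env.observe();print(o["position"],o["ft_force"],o["time_s"])
p=env.get_image("wrist");cv2.imwrite("pics/w11.png",p["image"][:,:,::-1])
for n,oo in(("top",(140,130)),("side",(170,160))):
    s=env.get_image(n);cv2.imwrite(f"pics/{n}11.png",cv2.resize(s["image"][oo[1]:oo[1]+150,oo[0]:oo[0]+200,::-1],None,fx=4,fy=4,interpolation=2))
E
```

```text
[0.36722405 0.01137416 0.18298256] [-0.06053179 -0.194712    0.29933896] 11.525
```

View pics/w11.png

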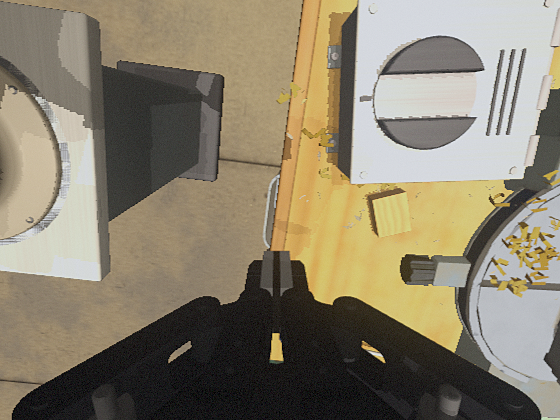

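View pics/top11.png

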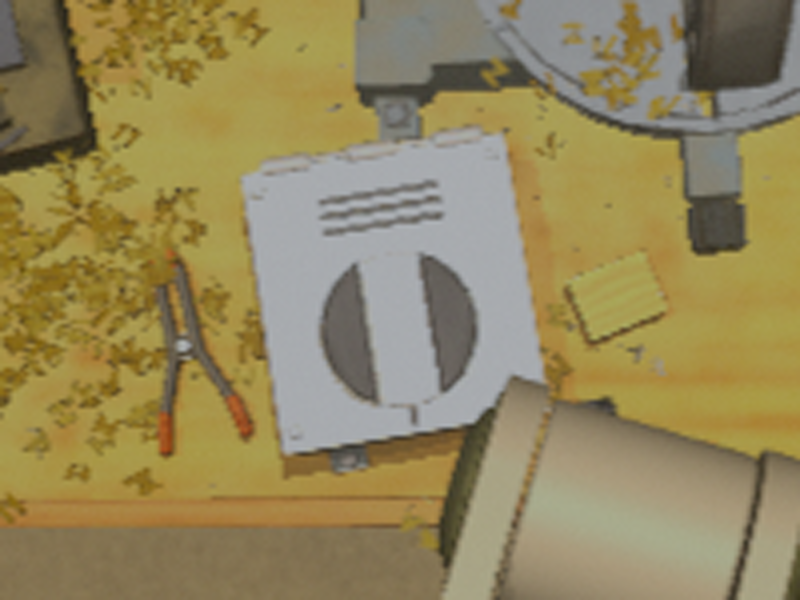

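View pics/side11.png

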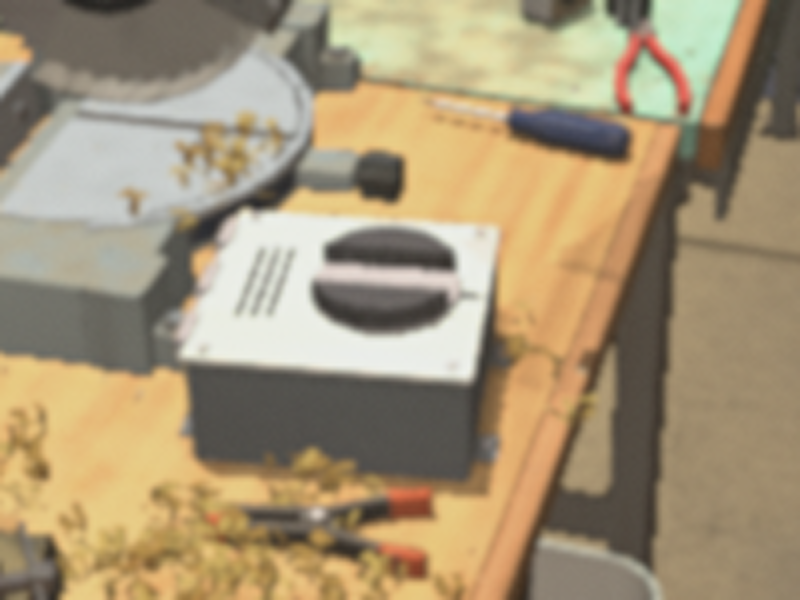

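The slot edges run parallel to the panel sides within about 1° and point at the lock mark. The panel is flush, the clamp, offcut and screwdriver lie where they were, and the hand is clear with no force on it. I'm handing in.

```bash
python3 -c "
from rig import env
print(env.close_job())"
```

```text
the job is handed in; nothing more can be done
None
```

The panel is shut and locked, and the job was handed in at about 11.7 s of the 42 s allowed. The rig gives no verdict, so what follows rests on my own last checks.

**What I did:** I pushed the panel shut at its right front corner with the closed fingertips, until it met a firm 35 N stop. I then set the fingertips in the right-hand end of the slot and turned the dial clockwise along an arc to its end stop. The force there rose to about 21 N at a slot angle of about 90°. After that I lifted out and moved the hand clear.

**Last checks:**
- **Panel:** the side view shows it flush.
- **Fastener:** in the top view the slot runs parallel to the panel sides within about 1° and points at the lock mark.
- **Loose things:** clamp, offcut and screwdriver look unmoved in the pictures.
- **Hand:** clear, with about 0.3 N on the wrist, which is noise level.

**What disagreed:**
- **Fingertip length:** the shut fingertips touched about 31 mm short of the nominal TCP. The wrist camera showed the reported pose was right, so I corrected all depths by that contact.
- **Turn-force reading:** part-way through the turn there was a brief 5 N downward force on the tool. The pictures showed no lifting of the panel.

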